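# Isolate the test base, pull the rejected module and show its pins to the inspection camera

### The arm

A 6-joint arm with a two-finger parallel gripper is mounted at the origin on a cart in front of the work surface, level with it; the furniture and walls round the work are solid. World frame = base frame: x ahead of the robot, y to its left, z up, the work surface at z = 0. Lengths are in m, angles in rad, forces in N, time in s.
With the tool pointing down it reaches from about 0.4 to 0.825 m from the base axis. Payload 7 kg.
Tool frame: the origin (TCP) lies between the finger pads; the fingertips stand 22 mm ahead of it and the grasp point (between the pads) lies 3 mm ahead of it (arm.tip_reach is the distance from the TCP to the fingertips, in m); z points along the fingers, y is the line along which they close (so a half turn about z gives the same grasp; the last joint's range is limited). The gripper opens to 88 mm and grips with 3 to 60 N. Pads are 19 mm wide; open, the fingers measure 130 mm over their backs; the gripper's body (78 mm by 193 mm) begins 47 mm behind the grasp point.
Start: joints at [1.437, 0.359, 0.012, 0, -1.224, -0.288], TCP at [0.276, 0.616, 0.249] pointing down, gripper open.
Joint ranges: [-3.07, 3.07], [-1.43, 2.12], [-1.02, 1.25], [-3.03, 1.67], [-3.05, -0], [-3.03, 3.03]. Speed limits (rad/s): [2.39, 2.39, 3.01, 3.14, 3.14, 3.14].

### API

Orientations are given as [roll, pitch, yaw] about the fixed x, y, z axes, in that order (R = Rz(yaw) Ry(pitch) Rx(roll)).
In Python, from station import arm, viewer gives the robot as it stands. The module is installed in compiled form; this text tells all that it offers.
- The arm moves only by the tool apply_moves, never from a script. Its argument "commands" is a list that holds one entry, the list of rows, each a list of 5 numbers: the closure, from -1 (fully open) to 1 (shut), then the shift along the world's x, y, z as a fraction of full scale, then the turn about the world's z as a fraction of full scale. In form: [[[fingers, tx, ty, tz, yaw], ...]]. A call has 1 to 12 rows; each row shifts and turns the commanded pose from where the row before left it; what a row does not reach is not made up. Full scale, the value 1, is 20 cm for a shift and pi rad for a turn. A row lasts 1/10 s, in which the tool goes at most 50 mm and 8.59 degrees, less where a joint would pass 70% of its speed; a pose out of reach is approached as far as the arm can. A call with a number of a shift or a turn outside -1 to 1 is refused whole. A call with a gripper value outside its range is refused whole. The fingers move at their own pace and stop on an object; "force" is the grip in N (left out, the last holds). Time passes only in rows, so rows that do not move let the fingers close. It gives the time, the measured TCP pose, the force, the opening and the grip force at its end, in the units of the state.
- arm.get_state(): the state, without advancing time (a new reading comes with each control period).
- viewer.grab_frame(name): name is "side" or "top"; returns a dict with "image" (420x560x3 uint8, blue, green, red), "mtx" (3x3 intrinsics, pixels), "rvec" (rotation vector, rad) and "tvec" (3), from world to camera coordinates, as OpenCV has them. Camera axes: x right, y down, z forward; pixel columns grow to the right and rows downward; lengths in m; the calibration is good to about 2 mm. A picture is of the moment at which its call begins. There is no depth.
- arm.job_done(): hands the job in; it is judged then, once.
The state is a dict: "t": time; "q": joint angles; "qd": joint speeds; "joint_efforts": joint torques, N m; "eef_pos": TCP position; "ee_rot": TCP orientation; "force": force on the tool from outside, world axes, zero at the start; "moment": the same for the moment, N m; "width": finger opening in m; "gripper_force": force on a finger pad.
Only numpy, scipy, OpenCV 4.12 (cv2) and the standard library are available. Lean on these libraries where they do the work, as an engineer would, in place of code of your own. Each camera call takes 0.05 s, during which the arm holds its last target. There are 200 camera calls.

### The job

Turn the red isolator handle of the test base fully to off, so that the steel locking bar draws back. Then pull the converter module with the red reject dot straight up out of its socket and hold it in the air before the inspection camera without touching the camera: pins pointing straight into the tilted lens, tips centred on it and 60 mm out from the glass, long sides in line with the camera's uphill direction. Finish still holding it there, supply off, the other two modules seated, and the tweezers, brush and parts bin undisturbed.

Things in the scene. Friction and masses are not known exactly. Their poses are not given: they have to be found in the camera images.
- test_base: fixed grey test base with aluminium deck, 170 (x) x 180 (y) x 34 mm high. Origin: centre of its underside; x points from the row of sockets to the isolator, y left along the row, z up. Three black sockets, 38 x 32 mm, 10 mm high, stand on the deck at x -55, y -70, 0, +70 mm, a module in each, the rejected one in any. Wells 10 mm deep guide the pins (1 mm play): pull straight up 15 mm first
- lock_bar (a joint): travel of the steel locking bar across the deck, m: 0 = locked (supply on), 0.014 = drawn back along the base's x (off). Its top is 67 mm above the worktop. At 0 its body lies at x -27 to -15 mm of the base and three tongues, 16 mm wide, reach 8 mm over the rear top edge of the modules and lock them in; drawn back the tongues end 6 mm behind the modules. The isolator drives it
- isolator (a joint): turn of the red isolator handle about its vertical axis, rad: 0 = on (start), 1.047 (60 degrees) = off; grows anticlockwise seen from above. Snap action between two stops, about 0.09 N m to turn it: past the middle it is drawn to the nearer stop and stays there
- isolator_grip (a point): middle of the handle's bar, on the axis (45 mm from the base's centre along its x), 62 mm above the worktop. Bar 48 mm long (x of this point), 11 wide (y: grip across this), from 52 to 72 mm above the worktop, on a 33 mm hub over a yellow plate. A white line on top marks its +x end: at off it points along the base's x to a white dot, at on 60 degrees clockwise of that to a green dot
- reject_centre (a point): body centre of the rejected module: dark brown block with a 12 mm red dot on top, body 26 (x) x 30 (y) x 14 mm high, four 13 mm metal pins below, 20 to 35 g. z points from pins to top; pin tips 20 mm below this point. Seated, its x lies along the base's y and its body stands 47 to 61 mm above the worktop, 3 mm above the socket. Grip across the 26 mm; 44 mm free to the next module
- reject_pins (a point): centre of the four pin tips of the rejected module, 20 mm below reject_centre along its z; same axes
- module_a_centre (a point): body centre of a plain converter module of the same make without a dot, seated in one of the other sockets
- module_b_centre (a point): body centre of the third module, plain too, seated in the remaining socket
- camera_head: black inspection camera with a white ring light, 72 mm across, looking up and back to the robot, axis 20 degrees from vertical. Origin: lens glass, 100 mm above the worktop. z: out of the lens along its axis; y: level, to the left; x: uphill, away from the robot. Hold the module with pin tips 60 mm (body centre 80 mm) out along z, its z along this z and its y along this x (either way round)
- camera: the camera's fixed bracket and foot plate, 90 x 76 mm; origin at the underside of the foot, x away from the robot
- tweezers: steel tweezers, 122 mm long, lying on the worktop in front of the test base; origin in the middle of the underside
- brush: black antistatic brush, 142 mm long, lying behind the test base; origin in the middle of the underside
- bin: open-front blue parts bin, 154 x 104 x 62 mm, standing behind the camera; origin in the middle of the underside

How it is judged:
By the outcome, as a careful person would: the job done as asked, in the order asked, and still so for the second after the job is handed in, while the arm keeps its last pose, push and grip.
It also fails if it takes over 51 s, if anything falls off the work surface, if the arm or the gripper's body presses on something with over 40 N, if the wrist force passes 120 N, or if a joint passes its speed limit or range.

## Working session

There is one attempt and no reset: what is moved stays moved. The work goes in short steps, Python scripts to look and compute and a tool call to move; the robot and the scene stay as the last step left them, time stands still between calls to the robot, and variables do not carry over. Pictures are saved under pics/ and viewed, at most 10 in all, crops included, and the job is handed in when it is done.

Besides the shell and the picture viewer there is one more tool, called after "Call:" in YAML: its name, and indented under it one key for each argument. apply_moves: Moves the arm, as the interface text tells. Shift numbers are shares of 20 cm and turn numbers shares of pi rad, none past 1 either way. Its arguments: {"type":"object","properties":{"commands":{"type":"array","items":{"type":"array","items":{"type":"array","items":{"type":"number"}}}},"force":{"type":"number"}},"required":["commands"]}

```bash
mkdir -p pics
cat > h.py <<'E'
import numpy as np, cv2
from station import arm, viewer
def grab(n, save=None):
    f=viewer.grab_frame(n)
    if save: cv2.imwrite('pics/'+save+'.png',f['image'])
    return f
def ray(f,u,v):
    R=cv2.Rodrigues(np.array(f['rvec'],float))[0]; t=np.array(f['tvec'],float).ravel()
    p=cv2.undistortPoints(np.array([[[u,v]]],float),np.array(f['mtx']),None)[0,0]
    return -R.T@t, R.T@np.array([p[0],p[1],1.])
def onz(f,u,v,z):
    c,d=ray(f,u,v); return c+d*(z-c[2])/d[2]
def proj(f,P):
    return cv2.projectPoints(np.array(P,float).reshape(-1,3),np.array(f['rvec'],float),np.array(f['tvec'],float),np.array(f['mtx']),None)[0].reshape(-1,2)
def tri(fs,uvs):
    A=np.zeros((3,3));b=np.zeros(3)
    for f,(u,v) in zip(fs,uvs):
        c,d=ray(f,u,v); d/=np.linalg.norm(d); M=np.eye(3)-np.outer(d,d); A+=M;b+=M@c
    return np.linalg.solve(A,b)
E
python3 - <<'E'
from h import *
import pickle
np.set_printoptions(precision=4,suppress=True)
s=arm.get_state(); print(s['eef_pos'],s['ee_rot'],s['q'],s['width'],s['t'],arm.tip_reach)
for n in('side','top'):
    f=grab(n,n+'0'); pickle.dump(f,open(n+'0.pkl','wb')); print(n,ray(f,280,210),f['mtx'][0][0])
E
```

```text
[0.2762 0.6154 0.2476] [ 3.1399 -0.0001 -0.422 ] [ 1.4371  0.3594  0.0111 -0.0004 -1.2241 -0.2881] 0.08766501492059516 0.0 0.022
side (array([-0.4077, -0.3502,  0.5904]), array([ 0.8772,  0.1507, -0.4562])) 489.8594143316275
top (array([ 0.345 , -0.097 ,  1.0506]), array([ 0.2211, -0.0801, -0.972 ])) 533.4107410731124
```

View pics/top0.png

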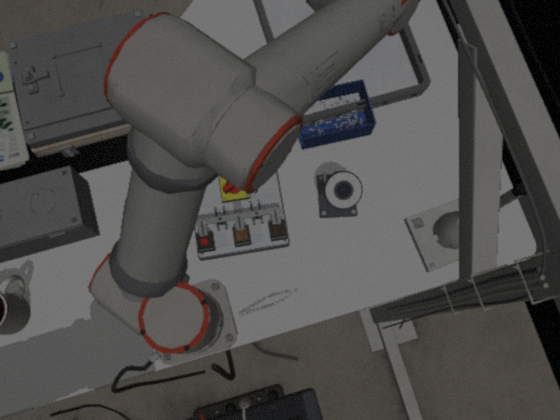

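View pics/side0.png

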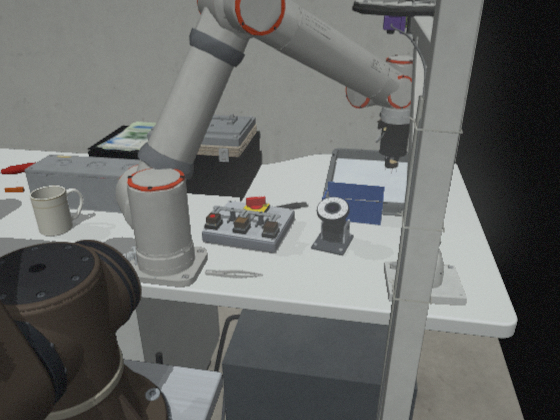

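Run:
```python
from h import *
import pickle
np.set_printoptions(precision=4,suppress=True)
P=[[0,0,0],[.276,.615,.248],[.5,0,0],[.5,.3,0],[.5,-.3,0],[.3,0,0]]
F={n:pickle.load(open(n+'0.pkl','rb')) for n in('side','top')}
for n in F: print(n,proj(F[n],P).round().tolist())
cr=[]
f=F['top']['image'][130:275,170:390]; cv2.imwrite('pics/c1.png',cv2.resize(f,None,fx=3.6,fy=3.6,interpolation=cv2.INTER_CUBIC))
f=F['side']['image'][180:290,195:405]; cv2.imwrite('pics/c2.png',cv2.resize(f,None,fx=3.8,fy=3.8,interpolation=cv2.INTER_CUBIC))
```

```text
side [[83.0, 435.0], [-168.0, 168.0], [196.0, 249.0], [76.0, 238.0], [328.0, 262.0], [163.0, 303.0]]
top [[274.0, 549.0], [-225.0, 543.0], [202.0, 275.0], [51.0, 319.0], [347.0, 233.0], [229.0, 377.0]]
```

View pics/c1.png

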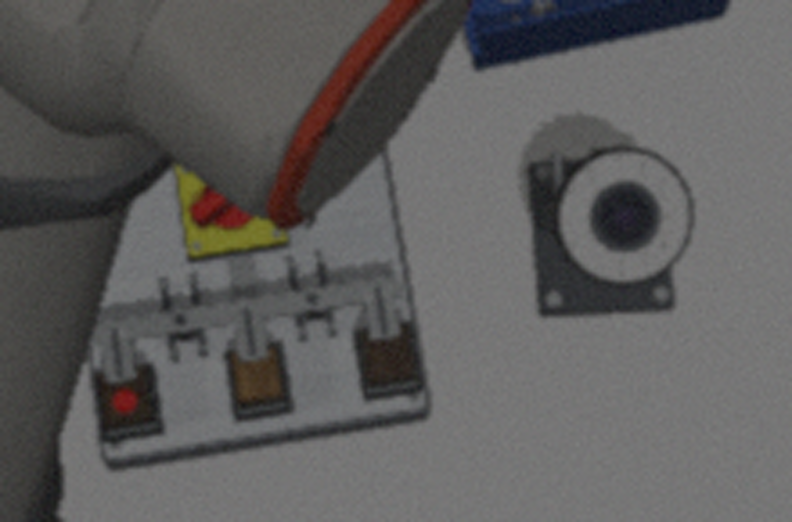

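View pics/c2.png

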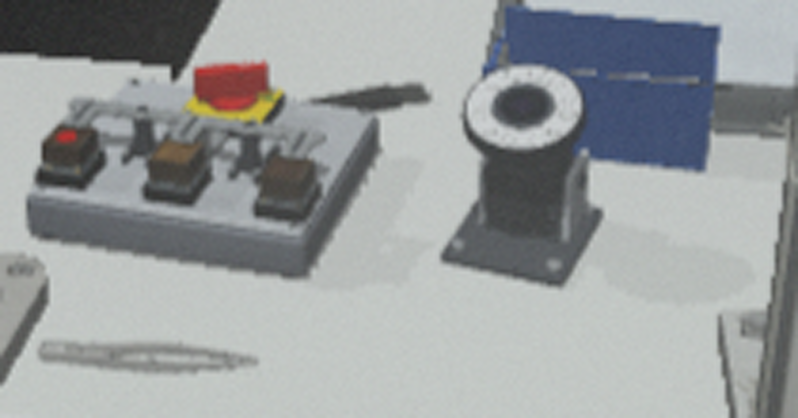

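Run:
```python
from h import *
import pickle
np.set_printoptions(precision=3,suppress=True)
F={n:pickle.load(open(n+'0.pkl','rb')) for n in('side','top')}
fs=[F['side'],F['top']]
def T(n,a,b):
    p=tri(fs,[a,b]); e=[np.linalg.norm(proj(f,p)[0]-x).round(1) for f,x in zip(fs,(a,b))]; print(n,p,e)
T('reddot',(212.5,216.2),(204.5,241.5))
T('lens',(332.5,207.5),(343,190))
T('white elbow cap',(262,5),(276,153))
T('white shoulder cap(top ring)',(158,180),(175,316))
T('forearm wrist',(385,85),(405,10))
print('baseplate corner top',onz(F['top'],237,318,0),onz(F['top'],215,282,0),'side',onz(F['side'],207,250,0),onz(F['side'],195,281,0))
for p in ([.4,.1,0],[.4,.1,.2],[.4,.1,.4]): print(p,proj(fs[0],p)[0],proj(fs[1],p)[0])
```

```text
reddot [ 0.551 -0.026  0.061] [np.float64(0.4), np.float64(0.5)]
lens [ 0.566 -0.299  0.1  ] [np.float64(0.6), np.float64(0.7)]
white elbow cap [ 0.528 -0.155  0.515] [np.float64(0.5), np.float64(0.8)]
white shoulder cap(top ring) [0.421 0.037 0.204] [np.float64(0.6), np.float64(0.7)]
forearm wrist [ 0.748 -0.408  0.339] [np.float64(7.0), np.float64(10.9)]
baseplate corner top [ 0.401 -0.043  0.   ] [ 0.48 -0.02  0.  ] side [ 0.502 -0.025  0.   ] [ 0.381 -0.037  0.   ]
[0.4, 0.1, 0] [136.906 269.335] [164.804 340.112]
[0.4, 0.1, 0.2] [123.19  184.112] [139.576 340.423]
[0.4, 0.1, 0.4] [106.552  80.725] [ 98.793 340.925]
```

Call:
apply_moves:
  commands:
    - [[-1,0,0,0.25,0],[-1,0,0,0.25,0],[-1,0,0,0,0]]

```text
t: 0.4
eef_pos: [0.2777, 0.6179, 0.3568]
ee_rot: [-3.13, 0.0, -0.421]
force: [0.9, 0.5, 0.5]
width: 0.0873
gripper_force: 0.0
```

Run:
```python
from h import *
import pickle
np.set_printoptions(precision=3,suppress=True)
for n in('side','top'):
    f=grab(n,n+'1'); g=pickle.load(open(n+'0.pkl','rb'))
    d=cv2.GaussianBlur(cv2.absdiff(f['image'],g['image']).max(2),(5,5),0)>25
    ys,xs=np.nonzero(d); print(n,d.sum(), (xs.min(),xs.max(),ys.min(),ys.max()) if len(xs) else '')
s=arm.get_state(); print(s['eef_pos'],s['q'],s['force'])
fs=[pickle.load(open(n+'0.pkl','rb')) for n in('side','top')]
for p in ([0,0,.2],[0,0,.4],[0,0,.6],[.0,.2,.6]): print(p,proj(fs[0],p)[0],proj(fs[1],p)[0])
```

```text
side 994 (np.int64(0), np.int64(123), np.int64(190), np.int64(307))
top 1820 (np.int64(0), np.int64(166), np.int64(302), np.int64(417))
[0.276 0.616 0.35 ] [ 1.437  0.317  0.178 -0.    -1.429 -0.288] [ 0.764 -1.205 -1.689]
[0, 0, 0.2] [ 52.049 322.98 ] [273.998 603.783]
[0, 0, 0.4] [ 10.186 169.86 ] [274.757 697.785]
[0, 0, 0.6] [-50.58  -52.401] [276.351 895.144]
[0.0, 0.2, 0.6] [-244.211  -49.979] [ -25.517 1009.387]
```

Run:
```python
from h import *
import pickle
np.set_printoptions(precision=3,suppress=True)
fs=[pickle.load(open(n+'0.pkl','rb')) for n in('side','top')]
# upper-arm axis line: side pts, for several heights predicted point along side ray -> top pixel
for uv in ((170,165),(195,110),(220,45),(165,225)):
    for z in (.1,.2,.3,.4,.5):
        p=onz(fs[0],*uv,z); print(uv,p,proj(fs[1],p)[0].round())
```

```text
(170, 165) [0.746 0.147 0.1  ] [ 86. 165.]
(170, 165) [0.51  0.046 0.2  ] [157. 262.]
(170, 165) [ 0.275 -0.056  0.3  ] [257. 399.]
(170, 165) [ 0.04  -0.157  0.4  ] [406. 605.]
(170, 165) [-0.195 -0.258  0.5  ] [655. 949.]
(195, 110) [1.272 0.254 0.1  ] [-15. -54.]
(195, 110) [0.929 0.131 0.2  ] [56. 49.]
(195, 110) [0.587 0.007 0.3  ] [157. 195.]
(195, 110) [ 0.244 -0.116  0.4  ] [312. 421.]
(195, 110) [-0.098 -0.239  0.5  ] [583. 813.]
(220, 45) [2.748 0.582 0.1  ] [-227. -483.]
(220, 45) [2.105 0.392 0.2  ] [-160. -379.]
(220, 45) [1.461 0.202 0.3  ] [ -61. -227.]
(220, 45) [0.818 0.012 0.4  ] [99. 21.]
(220, 45) [ 0.174 -0.178  0.5  ] [405. 493.]
(165, 225) [0.427 0.036 0.1  ] [186. 314.]
(165, 225) [ 0.257 -0.043  0.2  ] [254. 407.]
(165, 225) [ 0.087 -0.122  0.3  ] [348. 535.]
(165, 225) [-0.084 -0.2    0.4  ] [486. 725.]
(165, 225) [-0.254 -0.279  0.5  ] [ 712. 1033.]
```

View pics/top1.png

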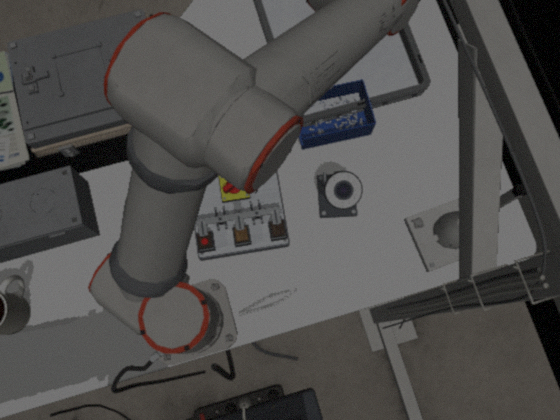

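Call:
apply_moves:
  commands:
    - [[-1,-0.096,-0.216,0,0.044],[-1,-0.096,-0.216,0,0.044],[-1,-0.096,-0.216,0,0.044],[-1,-0.096,-0.216,0,0],[-1,-0.096,-0.216,0,0],[-1,0.16,-0.13,0,0],[-1,0.16,-0.13,0,0],[-1,0.16,-0.13,0,0],[-1,0.16,-0.13,0,0],[-1,0.16,-0.13,0,0],[-1,0,0,0,0]]

```text
t: 1.6
eef_pos: [0.3423, 0.2666, 0.3472]
ee_rot: [3.139, 0.001, -0.012]
force: [1.1, 1.0, 0.8]
width: 0.0877
gripper_force: 0.0
```

Run:
```python
from h import *
np.set_printoptions(precision=3,suppress=True)
s=arm.get_state(); print(s['t'],s['eef_pos'],s['ee_rot'],s['q'],s['force'])
a=grab('side')['image'];b=grab('top')['image']; cv2.imwrite('pics/both2.png',cv2.resize(np.vstack([a[:,:],b]),(448,672))[:600] if 0 else cv2.resize(np.hstack([a,b]),(800,300)))
```

```text
1.6 [0.342 0.267 0.347] [ 3.139  0.001 -0.012] [ 1.12  -0.106 -0.31   0.    -1.37   0.439] [1.087 1.032 0.814]
```

View pics/both2.png

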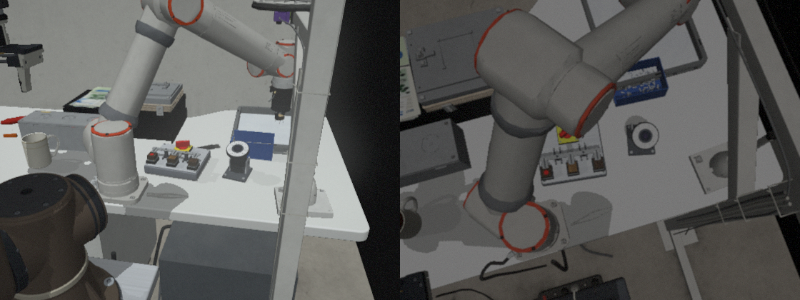

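Run:
```python
from h import *
np.set_printoptions(precision=3,suppress=True)
f=grab('side'); a=f['image'][0:180,0:140]
cv2.imwrite('pics/c3.png',cv2.resize(cv2.convertScaleAbs(a,alpha=1.8,beta=20),None,fx=3.3,fy=3.3,interpolation=cv2.INTER_CUBIC))
print(proj(f,[[.342,.267,.347],[.342,.267,.325],[.342,.267,.4],[.342,.267,.5]]), proj(grab('top'),[[.342,.267,.347]]))
```

```text
[[  8.41  114.955]
 [ 11.544 126.975]
 [  0.552  84.809]
 [-15.587  22.892]] [[-11.322 426.443]]
```

View pics/c3.png

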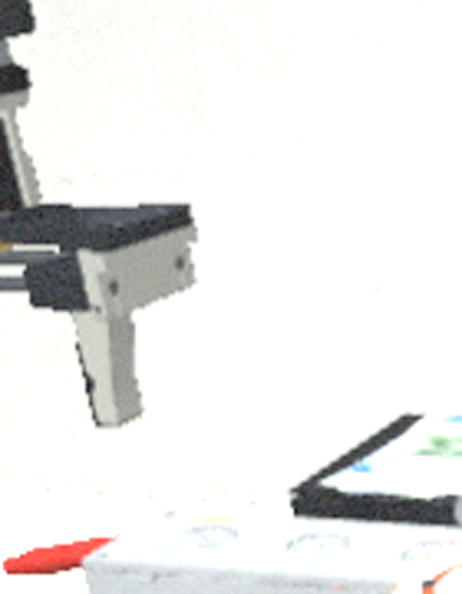

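Call:
apply_moves:
  commands:
    - [[1,0.048,-0.206,0,0],[1,0.048,-0.206,0,0],[1,0.048,-0.206,0,0],[1,0.048,-0.206,0,0],[1,0.048,-0.206,0,0],[1,0.048,-0.206,0,0],[1,0,0,-0.17,0],[1,0,0,-0.17,0],[1,0,0,-0.16,0],[1,0,0,0,0]]

```text
t: 2.8
eef_pos: [0.3953, 0.0225, 0.2449]
ee_rot: [3.139, 0.007, -0.006]
force: [0.0, -1.0, 0.2]
width: 0.0132
gripper_force: 0.0
```

Call:
apply_moves:
  commands:
    - [[1,0,0,-0.02,0],[1,0,0,-0.02,0],[1,0,0,0,0]]

```text
t: 3.1
eef_pos: [0.3984, 0.0233, 0.2414]
ee_rot: [-3.141, -0.001, -0.006]
force: [0.1, 0.6, 0.3]
width: 0.0004
gripper_force: 0.0
```

Call:
apply_moves:
  commands:
    - [[1,0,0,-0.025,0],[1,0,0,-0.025,0],[1,0,0,0,0]]

```text
t: 3.4
eef_pos: [0.3976, 0.0225, 0.23]
ee_rot: [3.141, 0.001, -0.007]
force: [-0.1, -0.3, 1.4]
width: 0.0003
gripper_force: 0.0
```

Call:
apply_moves:
  commands:
    - [[1,0,0,-0.02,0],[1,0,0,0,0]]

```text
t: 3.6
eef_pos: [0.3977, 0.0225, 0.2261]
ee_rot: [3.141, 0.001, -0.007]
force: [0.2, -0.3, 0.3]
width: 0.0007
gripper_force: 0.0
```

Call:
apply_moves:
  commands:
    - [[1,0,0,-0.02,0],[1,0,0,0,0]]

```text
t: 3.8
eef_pos: [0.3977, 0.0225, 0.2221]
ee_rot: [3.141, 0.001, -0.007]
force: [0.3, 0.2, -0.2]
width: 0.0002
gripper_force: 0.0
```

Call:
apply_moves:
  commands:
    - [[1,0,0,-0.02,0],[1,0,0,0,0]]

```text
t: 4.0
eef_pos: [0.3977, 0.0225, 0.2181]
ee_rot: [3.141, 0.001, -0.007]
force: [-0.9, 1.0, -0.5]
width: 0.0002
gripper_force: 0.0
```

Run:
```python
from h import *
np.set_printoptions(precision=3,suppress=True)
s=arm.get_state(); print(s['t'],s['eef_pos'],s['q'],s['force'],s['joint_efforts'])
a=grab('side')['image'];b=grab('top')['image']; cv2.imwrite('pics/both3.png',cv2.resize(np.hstack([a[60:,:],b[60:]]),(800,257)))
```

```text
4.0 [0.398 0.023 0.218] [ 0.559 -0.094 -0.598 -0.    -1.068  1.005] [-0.89   1.027 -0.529] [  0.022 -19.695  27.503   6.504   0.231   0.   ]
```

View pics/both3.png

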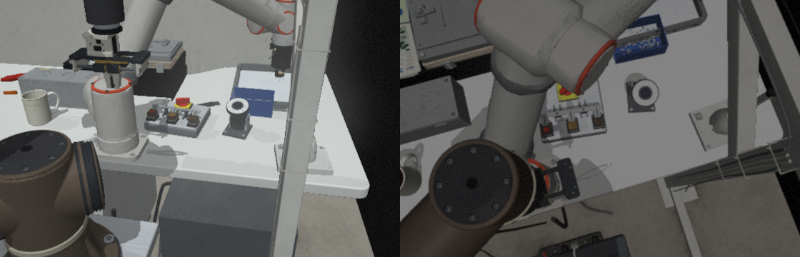

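Call:
apply_moves:
  commands:
    - [[1,0,0,-0.02,0],[1,0,0,0,0]]

```text
t: 4.3
eef_pos: [0.3977, 0.0225, 0.2141]
ee_rot: [3.141, 0.001, -0.007]
force: [0.4, -0.6, -1.3]
width: 0.0001
gripper_force: 0.0
```

Call:
apply_moves:
  commands:
    - [[1,0,0,-0.02,0],[1,0,0,0,0]]

```text
t: 4.5
eef_pos: [0.3977, 0.0225, 0.21]
ee_rot: [3.141, 0.001, -0.007]
force: [0.2, -0.8, -1.0]
width: 0.0001
gripper_force: 0.0
```

Call:
apply_moves:
  commands:
    - [[1,0,0,-0.02,0],[1,0,0,0,0]]

```text
t: 4.7
eef_pos: [0.3977, 0.0225, 0.2061]
ee_rot: [3.141, 0.001, -0.007]
force: [-0.6, -0.5, -0.7]
width: 0.0006
gripper_force: 0.0
```

Call:
apply_moves:
  commands:
    - [[1,0,0,-0.02,0],[1,0,0,-0.02,0],[1,0,0,0,0]]

```text
t: 5.0
eef_pos: [0.3976, 0.0225, 0.1979]
ee_rot: [3.141, 0.001, -0.007]
force: [0.4, 0.0, -0.5]
width: 0.0002
gripper_force: 0.0
```

Run:
```python
from h import *
import pickle
np.set_printoptions(precision=4,suppress=True)
fs=[pickle.load(open(n+'0.pkl','rb')) for n in('side','top')]
def blob(f,m,box):
    x0,y0,x1,y1=box; mm=np.zeros(m.shape,np.uint8); mm[y0:y1,x0:x1]=m[y0:y1,x0:x1]
    n,l,st,c=cv2.connectedComponentsWithStats(mm.astype(np.uint8)); i=1+st[1:,4].argmax(); return c[i],st[i,4],(l==i)
# red dot
uv=[]
for f,b in zip(fs,((200,205,225,225),(195,230,215,250))):
    im=f['image'].astype(int); m=(im[...,2]-np.maximum(im[...,0],im[...,1])>45); c,a,_=blob(f,m,b); uv.append(c); print('dot',c,a)
print('dot',tri(fs,uv),onz(fs[1],*uv[1],.061),onz(fs[0],*uv[0],.061))
# lens dark glass & ring by contour ellipse
top=fs[1]; side=fs[0]
for nm,f,b in (('side',side,(310,190,355,225)),('top',top,(322,165,366,215))):
    g=cv2.cvtColor(f['image'],cv2.COLOR_BGR2GRAY); x0,y0,x1,y1=b; p=cv2.GaussianBlur(g[y0:y1,x0:x1],(3,3),0)
    t,_=cv2.threshold(p,0,255,cv2.THRESH_OTSU); m=(p>t).astype(np.uint8)
    cs,h=cv2.findContours(m,cv2.RETR_CCOMP,cv2.CHAIN_APPROX_NONE)
    for c,hh in zip(cs,h[0]):
        if len(c)>25: e=cv2.fitEllipse(c); print(nm,t,'ell',np.array(e[0])+(x0,y0),e[1],e[2],'hole' if hh[3]>=0 else 'outer')
# deck front edge in top view
g=cv2.cvtColor(top['image'],cv2.COLOR_BGR2GRAY).astype(float); g=cv2.GaussianBlur(g,(3,3),0)
pts=[]
for u in range(206,286):
    v0=258.5-(u-200)*0.16; vs=np.arange(int(v0)-7,int(v0)+7); d=np.diff(g[vs,u]); i=d.argmin(); pts.append((u,vs[i]+.5))
pts=np.array(pts,np.float32); L=cv2.fitLine(pts,cv2.DIST_HUBER,0,.5,.01).ravel(); print('front',L)
P=[onz(top,L[2]+s*L[0],L[3]+s*L[1],.034) for s in(-35,35)]; d=P[0]-P[1]; print(P,'base y ang deg',np.degrees(np.arctan2(d[1],d[0])))
# plate edge of camera foot
for a,b,z in (((323.3,213.3),(353.3,211.4),.006),((320,217.5),(357.5,214.7),.003)):
    A,B=onz(top,*a,z),onz(top,*b,z); d=A-B; print('cam y ang',np.degrees(np.arctan2(d[1],d[0])),np.linalg.norm(d),(A+B)/2)
```

```text
dot [212.0625 215.3125] 16
dot [204.1143 240.8857] 35
dot [ 0.5523 -0.0252  0.0633] [ 0.5526 -0.0246  0.061 ] [ 0.5565 -0.0243  0.061 ]
side 134.0 ell [324.7993 206.9371] (32.781593322753906, 40.18358612060547) 94.73038482666016 outer
side 134.0 ell [332.2136 207.4219] (12.779277801513672, 16.96516227722168) 84.6600112915039 hole
top 78.0 ell [347.1678 186.9246] (44.3714714050293, 52.500274658203125) 139.49693298339844 outer
top 78.0 ell [343.1294 189.8522] (19.959346771240234, 20.099563598632812) 24.75444221496582 hole
front [  0.9868  -0.1617 244.8    249.8   ]
[array([ 0.5275, -0.0269,  0.034 ]), array([ 0.5116, -0.1604,  0.034 ])] base y ang deg 83.20881133116494
cam y ang 77.527758534373 0.06071062632728597 [ 0.5452 -0.2945  0.006 ]
cam y ang 78.17832460000072 0.07606536357804096 [ 0.5382 -0.2936  0.003 ]
```

Call:
apply_moves:
  commands:
    - [[0.3,0.1,-0.052,0,-0.046],[0.3,0.1,-0.052,0,-0.046],[0.3,0.1,-0.052,0,-0.046],[0.3,0.1,-0.052,0,-0.046]]

```text
t: 5.4
eef_pos: [0.4788, -0.0195, 0.1985]
ee_rot: [3.142, -0.0, -0.591]
force: [-0.0, 0.4, 0.6]
width: 0.0269
gripper_force: 0.0
```

Call:
apply_moves:
  commands:
    - [[0.3,0.1,-0.052,0,-0.046],[0.3,0.1,-0.052,0,-0.046],[0.3,0.1,-0.052,0,-0.046],[0.3,0.1,-0.052,0,-0.047]]

```text
t: 5.8
eef_pos: [0.5588, -0.0611, 0.1983]
ee_rot: [3.141, 0.0, -1.172]
force: [-0.1, -0.2, 0.7]
width: 0.031
gripper_force: 0.0
```

Run:
```python
from h import *
import pickle
np.set_printoptions(precision=4,suppress=True)
s=arm.get_state(); print(s['t'],s['eef_pos'],s['ee_rot'],s['q'],s['force'],s['joint_efforts'],s['width'])
side=pickle.load(open('side0.pkl','rb')); top=pickle.load(open('top0.pkl','rb'))
def mask(f,box,fn):
    im=f['image'].astype(int); x0,y0,x1,y1=box; m=fn(im)[y0:y1,x0:x1]; ys,xs=np.nonzero(m); return xs+x0,ys+y0
red=lambda im: (im[...,2]-np.maximum(im[...,0],im[...,1])>60)
yel=lambda im: (np.minimum(im[...,2],im[...,1])-im[...,0]>50)
x,y=mask(side,(235,190,285,225),red); print('side red',x.min(),x.max(),y.min(),y.max(),x.mean(),y.mean(),len(x))
a=np.array([.644,-.106]); bx=np.array([.993,-.118])
t=np.radians(-66.8); d=np.array([np.cos(t),np.sin(t)])*.024
for P in (a-d,a,a+d): print('pred bar end',proj(side,[*P,.072])[0],proj(side,[*P,.052])[0], proj(top,[*P,.072])[0])
x,y=mask(top,(210,165,252,205),red); print('top red',x.min(),x.max(),y.min(),y.max(),len(x))
x,y=mask(top,(210,165,252,205),yel); print('top yel',x.min(),x.max(),y.min(),y.max(),len(x)); 
x,y=mask(side,(235,190,285,225),yel); print('side yel',x.min(),x.max(),y.min(),y.max())
```

```text
5.8 [ 0.5588 -0.0611  0.1983] [ 3.1412  0.     -1.1724] [ 0.2392  0.2133 -0.3117  0.     -1.0461  0.1592] [-0.0974 -0.1666  0.6725] [  1.1844 -46.4818  25.2236   6.3861   0.2023   2.0282] 0.03096166903508739
side red 246 264 197 208 255.31284916201116 201.84916201117318 179
pred bar end [244.6954 198.5482] [244.9616 205.8958] [222.8432 190.5125]
pred bar end [254.3903 197.5552] [254.5813 204.8826] [232.7342 182.8326]
pred bar end [264.0112 196.5699] [264.128 203.877] [242.5535 175.2083]
top red 224 238 184 192 65
top yel 219 248 177 200 201
side yel 244 268 204 211
```

Call:
apply_moves:
  commands:
    - [[0.2,0.14,-0.077,0,0],[0.2,0.14,-0.077,0,0],[0.2,0.14,-0.076,0,0],[0.2,0,0,-0.16,0],[0.2,0,0,-0.16,0],[0.2,0,0,-0.16,0],[0.2,0,0,0,0]]

```text
t: 6.5
eef_pos: [0.6388, -0.1067, 0.0976]
ee_rot: [3.133, 0.003, -1.167]
force: [-0.4, -0.0, -0.7]
width: 0.0352
gripper_force: 0.0
```

Run:
```python
from h import *
np.set_printoptions(precision=4,suppress=True)
s=arm.get_state(); print(s['t'],s['eef_pos'],s['ee_rot'],s['force'],s['width'])
f=grab('side'); im=f['image'][170:235,215:305]; cv2.imwrite('pics/c4.png',cv2.resize(im,None,fx=7,fy=7,interpolation=cv2.INTER_CUBIC))
```

```text
6.5 [ 0.6388 -0.1067  0.0976] [ 3.1335  0.0034 -1.1674] [-0.4081 -0.0416 -0.6743] 0.03522195311932693
```

View pics/c4.png

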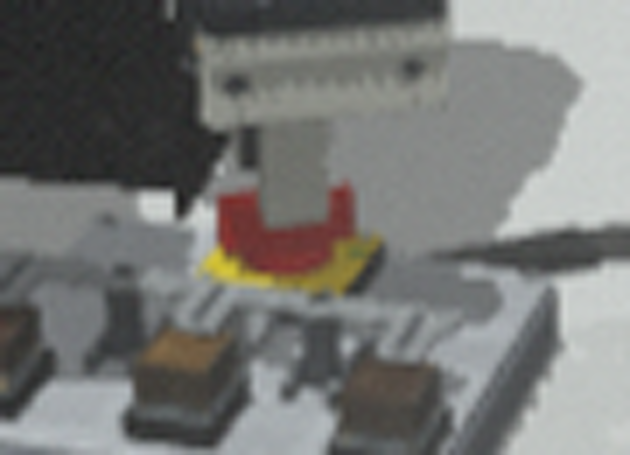

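Call:
apply_moves:
  commands:
    - [[0.2,0,0,-0.05,0],[0.2,0,0,-0.05,0],[0.2,0,0,0,0],[0.9,0,0,0,0],[1,0,0,0,0],[1,0,0,0,0],[1,0,0,0,0],[1,0,0,0,0]]
  force: 25

```text
t: 7.35
eef_pos: [0.6452, -0.1053, 0.0834]
ee_rot: [-3.135, -0.001, -1.166]
force: [8.8, 3.9, -5.2]
width: 0.011
gripper_force: 25.0
```

Call:
apply_moves:
  commands:
    - [[1,0,0,0,0.042],[1,0,0,0,0.042],[1,0,0,0,0.042],[1,0,0,0,0]]

```text
t: 7.75
eef_pos: [0.6445, -0.1058, 0.0834]
ee_rot: [-3.138, -0.003, -0.765]
force: [6.5, 3.1, -4.4]
width: 0.0106
gripper_force: 25.0
```

Call:
apply_moves:
  commands:
    - [[1,0,0,0,0.042],[1,0,0,0,0.042],[1,0,0,0,0.042],[1,0,0,0,0.042],[1,0,0,0,0.042],[1,0,0,0,0],[1,0,0,0,0]]

```text
t: 8.45
eef_pos: [0.6439, -0.1071, 0.0833]
ee_rot: [3.141, -0.004, -0.11]
force: [5.9, -3.7, -3.3]
width: 0.0106
gripper_force: 25.0
```

Call:
apply_moves:
  commands:
    - [[0.1,0,0,0,0],[0.1,0,0,0,0],[0.1,0,0,0,0],[0.1,0,0,0.15,0],[0.0,0,0,0.2,0],[0.0,-0.15,0.135,0,0],[0.0,-0.15,0.135,0,0],[0.0,-0.155,0.135,0,0],[0.0,0,0,0,0]]

```text
t: 9.35
eef_pos: [0.5475, -0.0237, 0.153]
ee_rot: [-3.141, 0.001, -0.109]
force: [1.2, 0.2, -0.5]
width: 0.044
gripper_force: 0.0
```

Run:
```python
from h import *
import pickle
np.set_printoptions(precision=4,suppress=True)
s=arm.get_state(); print(s['t'],s['eef_pos'],s['ee_rot'],s['force'],s['width'])
side=pickle.load(open('side0.pkl','rb'))
f=grab('side'); pickle.dump(f,open('s5.pkl','wb'))
A=side['image'][185:245,195:300]; B=f['image'][185:245,195:300]; cv2.imwrite('pics/c5.png',cv2.resize(np.vstack([A,B]),None,fx=5,fy=5,interpolation=cv2.INTER_CUBIC))
im=f['image'].astype(int); m=(im[...,2]-np.maximum(im[...,0],im[...,1])>60)[190:225,235:285]; ys,xs=np.nonzero(m)
if len(xs): print('red handle',xs.min()+235,xs.max()+235,ys.min()+190,ys.max()+190)
# white-top bar line: predicted handle at off
a=np.array([.643,-.107]);bx=np.array([.993,-.118]);
for q in(a-.024*bx,a+.024*bx): print(proj(side,[*q,.072])[0])
```

```text
9.35 [ 0.5475 -0.0237  0.153 ] [-3.1408  0.0009 -0.1088] [ 1.1893  0.1688 -0.4665] 0.04396968206889196
red handle 250 259 194 207
[251.4156 201.923 ]
[257.8795 193.7371]
```

View pics/c5.png

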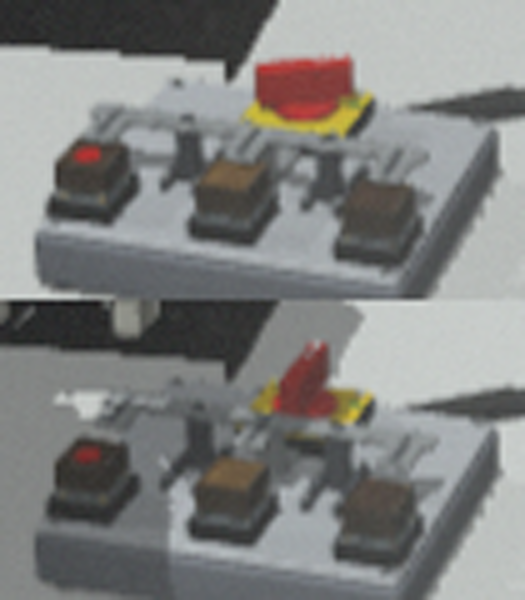

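Call:
apply_moves:
  commands:
    - [[0.0,0,0,-0.2,0],[0.0,0,0,0,0],[0.0,0,0,0,0]]

```text
t: 9.7
eef_pos: [0.551, -0.0261, 0.1124]
ee_rot: [3.14, 0.002, -0.111]
force: [-0.5, -0.2, 0.7]
width: 0.0437
gripper_force: 0.0
```

Call:
apply_moves:
  commands:
    - [[0.0,0.01,0.005,-0.1,0],[0.0,0,0,-0.115,0],[0.0,0,0,0,0],[0.6,0,0,0,0],[1,0,0,0,0],[1,0,0,0,0],[1,0,0,0,0]]
  force: 12

```text
t: 10.4
eef_pos: [0.5538, -0.0247, 0.071]
ee_rot: [-3.141, -0.002, -0.11]
force: [-0.3, -1.5, 7.1]
width: 0.0256
gripper_force: 12.0
```

Call:
apply_moves:
  commands:
    - [[1,0,0,0.03,0],[1,0,0,0.05,0],[1,0,0,0.05,0],[1,0,0,0.1,0],[1,0,0,0.1,0],[1,0,0,0.1,0],[1,0,0,0,0],[1,0,0,0,0]]

```text
t: 11.2
eef_pos: [0.553, -0.0244, 0.1565]
ee_rot: [-3.141, -0.001, -0.111]
force: [-0.2, -0.1, -0.7]
width: 0.0261
gripper_force: 12.0
```

Run:
```python
from h import *
import pickle
np.set_printoptions(precision=4,suppress=True)
s=arm.get_state(); p=np.array(s['eef_pos']); print(s['t'],p,s['ee_rot'],s['force'],s['width'])
for n in('side','top'):
    f=grab(n,n+'6'); im=f['image'].astype(int); m=(im[...,2]-np.maximum(im[...,0],im[...,1])>40)
    c0=proj(f,[p[0],p[1],p[2]-.017+.007])[0]; x,y=int(c0[0]),int(c0[1])
    mm=m[y-15:y+15,x-15:x+15]; ys,xs=np.nonzero(mm); print(n,'pred dot',c0,'seen',(xs.mean()+x-15,ys.mean()+y-15,len(xs)) if len(xs) else None)
```

```text
11.2 [ 0.553  -0.0244  0.1565] [-3.1407 -0.0013 -0.1109] [-0.165  -0.0905 -0.6594] 0.026067280532784013
side pred dot [209.2253 182.2158] seen (np.float64(209.0), np.float64(182.0), 15)
top pred dot [197.8089 231.8559] seen None
```

Call:
apply_moves:
  commands:
    - [[1,0.2,-0.05,0,-0.003],[1,0.2,-0.05,0,0],[1,0.2,-0.05,0,0],[1,0.19,-0.05,0,0],[1,0,0,-0.2,0],[1,0,0,-0.15,0],[1,0,0,-0.1,0],[1,0,0,0,0],[1,0,0,0,0]]

```text
t: 12.2
eef_pos: [0.7106, -0.0647, 0.0651]
ee_rot: [3.141, 0.002, -0.12]
force: [0.1, -0.2, 0.7]
width: 0.0254
gripper_force: 12.0
```

Call:
apply_moves:
  commands:
    - [[1,-0.015,0.002,0,0],[1,-0.015,0.002,0,0],[1,0,0,0,0],[1,0,0,0,0]]
  force: 8

```text
t: 12.6
eef_pos: [0.7051, -0.0637, 0.0664]
ee_rot: [-3.141, -0.001, -0.12]
force: [0.1, 0.3, -0.9]
width: 0.0257
gripper_force: 8.0
```

Call:
apply_moves:
  commands:
    - [[1,-0.005,0.0006,0,0],[1,0,0,0,0],[1,0,0,0,0]]

```text
t: 12.9
eef_pos: [0.704, -0.0637, 0.0656]
ee_rot: [-3.142, -0.0, -0.12]
force: [0.5, 0.2, 0.5]
width: 0.026
gripper_force: 8.0
```

Call:
apply_moves:
  commands:
    - [[1,-0.005,0.0006,0,0],[1,0,0,0,0],[1,0,0,0,0]]

```text
t: 13.2
eef_pos: [0.7033, -0.0636, 0.0656]
ee_rot: [-3.142, -0.001, -0.12]
force: [0.4, -0.7, -0.7]
width: 0.026
gripper_force: 8.0
```

Call:
apply_moves:
  commands:
    - [[1,-0.005,0.0006,0,0],[1,0,0,0,0],[1,0,0,0,0]]

```text
t: 13.5
eef_pos: [0.7026, -0.0635, 0.0659]
ee_rot: [-3.141, -0.001, -0.12]
force: [4.1, -0.8, -0.4]
width: 0.026
gripper_force: 8.0
```

Call:
apply_moves:
  commands:
    - [[1,-0.005,0.0006,0,0],[1,0,0,0,0],[1,0,0,0,0]]

```text
t: 13.8
eef_pos: [0.7016, -0.0634, 0.0661]
ee_rot: [-3.142, -0.001, -0.12]
force: [4.1, -1.7, 0.5]
width: 0.026
gripper_force: 8.0
```

Call:
apply_moves:
  commands:
    - [[1,-0.005,0.0006,0,0],[1,0,0,0,0],[1,0,0,0,0]]

```text
t: 14.1
eef_pos: [0.7007, -0.0633, 0.0662]
ee_rot: [-3.142, -0.002, -0.12]
force: [4.5, -2.6, 2.3]
width: 0.0258
gripper_force: 8.0
```

Call:
apply_moves:
  commands:
    - [[1,-0.005,0.0006,0,0],[1,0,0,0,0],[1,-0.005,0.0006,0,0],[1,0,0,0,0],[1,0,0,0,0]]

```text
t: 14.6
eef_pos: [0.6988, -0.0631, 0.0665]
ee_rot: [-3.142, -0.002, -0.12]
force: [4.3, -2.3, 2.4]
width: 0.026
gripper_force: 8.0
```

Call:
apply_moves:
  commands:
    - [[1,-0.0035,0.0004,0,0],[1,0,0,0,0],[1,0,0,0,0]]

```text
t: 14.9
eef_pos: [0.6982, -0.063, 0.0666]
ee_rot: [-3.142, -0.002, -0.12]
force: [4.3, -1.6, 3.5]
width: 0.0262
gripper_force: 8.0
```

Run:
```python
from h import *
np.set_printoptions(precision=4,suppress=True)
s=arm.get_state(); p=np.array(s['eef_pos']); print(s['t'],p,s['ee_rot'],s['force'],s['moment'],s['width'])
```

```text
14.9 [ 0.6982 -0.063   0.0666] [-3.1415 -0.0021 -0.1198] [ 4.2959 -1.5879  3.5169] [-0.8625 -1.8065 -0.003 ] 0.0262290254495608
```

Call:
apply_moves:
  commands:
    - [[1,0.03,-0.003,0,0],[1,0,0,0.15,0],[1,0,0,0.2,0],[1,0,0,0.2,0],[1,-0.118,-0.164,0.1,-0.009],[1,-0.118,-0.164,0.1,-0.01],[1,-0.118,-0.164,0.1,-0.01],[1,-0.118,-0.164,0.05,0],[1,-0.118,-0.164,0,0],[1,-0.118,-0.164,0,0],[1,-0.118,-0.164,0,0],[1,0,0,0,0]]
  force: 12

```text
t: 16.1
eef_pos: [0.5342, -0.2954, 0.2448]
ee_rot: [-3.141, 0.004, -0.215]
force: [-0.1, -0.1, 0.2]
width: 0.026
gripper_force: 12.0
```

Run:
```python
from h import *
import pickle
np.set_printoptions(precision=4,suppress=True)
fs=[pickle.load(open(n+'0.pkl','rb')) for n in('side','top')]
print('lens',tri(fs,[(332.2,207.4),(343.13,189.85)]))
s=arm.get_state(); p=np.array(s['eef_pos']); print(s['t'],p,s['ee_rot'],s['force'],s['width'])
for n in('side','top'):
    f=grab(n,n+'7'); pickle.dump(f,open(n+'7.pkl','wb')); im=f['image'].astype(int); m=(im[...,2]-np.maximum(im[...,0],im[...,1])>40)
    c0=proj(f,[p[0],p[1],p[2]-.010])[0]; x,y=int(c0[0]),int(c0[1])
    mm=m[y-15:y+15,x-15:x+15]; ys,xs=np.nonzero(mm); print(n,'pred dot',c0,'seen',(xs.mean()+x-15,ys.mean()+y-15,len(xs),np.ptp(xs),np.ptp(ys)) if len(xs) else None)
f=pickle.load(open('side7.pkl','rb')); q=p-[0,0,.016]; h=np.radians(-12)
for a in (0,10,20,30,None):
    if a is None: v=q+np.array([.005,0,.007]); print('slid',proj(f,v)[0]); continue
    A=np.radians(a); v=q+.007*np.array([-np.sin(A)*np.cos(h),-np.sin(A)*np.sin(h),np.cos(A)]); print(a,proj(f,v)[0])
g=f['image']; c=proj(f,q)[0].astype(int); cv2.imwrite('pics/c7.png',cv2.resize(g[c[1]-25:c[1]+30,c[0]-35:c[0]+35],None,fx=8,fy=8,interpolation=cv2.INTER_CUBIC))
# module mask rows/cols: brown/dark print small luminance map
gr=cv2.cvtColor(g,cv2.COLOR_BGR2GRAY)[c[1]-14:c[1]+18,c[0]-14:c[0]+14]; print(c); print('\n'.join(' '.join('%3d'%v for v in r) for r in gr))
```

```text
lens [ 0.5655 -0.2992  0.1006]
16.1 [ 0.5342 -0.2954  0.2448] [-3.1409  0.0039 -0.2151] [-0.0889 -0.0537  0.1924] 0.02601239301377178
side pred dot [332.027  155.1969] seen (np.float64(332.3529411764706), np.float64(153.94117647058823), 17, np.int64(5), np.int64(2))
top pred dot [358.358  185.5646] seen (np.float64(358.1666666666667), np.float64(186.94444444444446), 18, np.int64(6), np.int64(2))
0 [332.0515 154.7328]
10 [331.8785 154.9808]
20 [331.7053 155.3208]
30 [331.5372 155.7422]
slid [332.2407 153.8709]
[331 157]
115 112 113 115 114 124 134  66  53  54  58  86 143 142 138 141 140 143 145 143 143 128  64  95 112 114 114 114
119 115 115 115 115 123 131  66  60  56  59  89 142 142 141 143 141 143 144 145 146 127  68 103 115 115 116 116
109 114 115 113 115 122 131  67  58  59  55  85 145 143 141 144 143 143 144 142 144 127  72 100 112 115 114 115
 92 116 117 115 119 130 123  63  65  56  58  90 143 141 145 143 144 143 143 143 141 126  71 101 112 114 114 115
111 115 116 114 122 135 105  62  62  59  74 118 143 142 143 143 144 140 142 141 135 103  72 107 114 115 114 115
136 115 112 114
[... 2308 characters left out ...]
 201 201 203 201 200 199 201
204 207 204 201 203 205 204 204 204 202 196 163 117 113 114 111  94 105 170 200 200 198 200 200 201 202 200 201
205 206 203 203 202 205 202 204 203 202 188 118 118 113 117 109  85 119 180 200 200 201 199 200 201 198 203 200
204 203 205 203 202 205 202 204 203 203 189 119 115 113 115 106  84 130 187 198 201 199 199 199 198 200 201 201
203 203 201 202 201 203 205 200 205 204 190 117 113 117 111 106  84 138 198 198 201 200 203 199 199 201 201 200
203 202 204 202 203 205 205 205 203 199 169 115 115 116 113 100  93 151 199 198 200 200 201 201 200 200 204 201
202 205 203 201 203 204 204 204 204 192 130 114 116 115 113  93 108 171 201 200 201 201 201 201 201 201 201 201
```

Run:
```python
from h import *
import pickle
np.set_printoptions(precision=4,suppress=True)
f=grab('side','side8'); pickle.dump(f,open('side8.pkl','wb'))
s=arm.get_state(); p=np.array(s['eef_pos']); print(s['t'],p,s['ee_rot'])
print('dot pred a=0',proj(f,p-[0,0,.010])[0])
a=cv2.imread('pics/side6.png'); b=f['image']
def dot(im,c):
    i=im.astype(float); w=np.clip(i[...,2]-np.maximum(i[...,0],i[...,1])-15,0,None); x,y=c; W=w[y-9:y+9,x-9:x+9]; Y,X=np.mgrid[y-9:y+9,x-9:x+9]; m=np.array([(W*X).sum(),(W*Y).sum()])/W.sum(); sd=np.sqrt([(W*(X-m[0])**2).sum()/W.sum(),(W*(Y-m[1])**2).sum()/W.sum()]); return m,sd,W.sum()
for nm,im,c in(('lift',a,(209,182)),('now',b,(332,154))):
    m,sd,S=dot(im,c); print(nm,m,sd,S)
    x,y=np.round(m).astype(int)
    for k in range(-9,17): print(k,im[y+k,x-6:x-3].mean(0).round().astype(int),im[y+k,x-1:x+2].mean(0).round().astype(int),im[y+k,x+4:x+7].mean(0).round().astype(int))
```

```text
16.25 [ 0.5373 -0.2928  0.2449] [-3.1409  0.0021 -0.2122]
dot pred a=0 [330.8978 154.5472]
lift [208.9507 181.869 ] [1.417  0.7456] 1176.0
-9 [40 40 41] [40 40 41] [85 88 89]
-8 [42 44 41] [41 42 41] [87 90 89]
-7 [40 39 40] [43 42 42] [83 87 87]
-6 [40 41 42] [45 43 42] [84 86 86]
-5 [45 43 43] [42 43 41] [82 84 83]
-4 [41 42 42] [54 54 57] [68 69 67]
-3 [41 42 42] [57 60 64] [58 57 57]
-2 [44 46 45] [43 48 67] [51 54 53]
-1 [46 50 53] [ 41  41 136] [59 60 60]
0 [49 55 63] [ 40  42 168] [71 74 75]
1 [48 56 64] [ 42  44 120] [79 82 83]
2 [42 46 50] [48 51 54] [75 78 78]
3 [42 46 48] [45 48 51] [73 77 75]
4 [45 50 52] [46 51 54] [71 76 77]
5 [47 49 53] [46 50 52] [67 70 69]
6 [50 55 57] [42 49 50] [56 58 58]
7 [61 64 64] [50 54 55] [59 60 61]
8 [71 72 71] [52 55 54] [51 54 51]
9 [70 71 71] [42 43 43] [45 45 42]
10 [71 71 71] [43 45 45] [43 44 41]
11 [72 72 72] [43 43 42] [44 45 45]
12 [98 99 97] [46 45 46] [44 46 44]
13 [125 126 123] [97 98 96] [96 97 95]
14 [131 132 130] [132 133 130] [130 132 130]
15 [133 134 132] [130 131 129] [131 132 130]
16 [131 132 130] [131 134 132] [132 133 1
[... 396 characters left out ...]
45] [63 64 66]
0 [67 73 79] [ 59  59 190] [65 66 70]
1 [66 73 81] [ 62  65 168] [68 72 77]
2 [68 75 81] [ 66  71 107] [69 73 77]
3 [64 68 72] [64 70 74] [69 73 77]
4 [64 67 69] [65 69 70] [68 71 71]
5 [64 67 70] [63 67 69] [66 68 68]
6 [66 68 71] [64 68 70] [67 68 68]
7 [68 72 74] [64 68 70] [68 69 70]
8 [135 137 135] [81 83 84] [67 68 69]
9 [181 183 179] [105 108 105] [125 124 122]
10 [180 183 178] [116 116 111] [168 167 161]
11 [182 185 181] [118 118 113] [177 175 169]
12 [182 184 179] [115 115 111] [186 183 177]
13 [193 194 191] [115 116 111] [191 188 181]
14 [203 205 200] [116 116 112] [195 191 185]
15 [203 204 200] [114 114 109] [196 194 186]
16 [202 204 200] [114 114 110] [197 193 186]
```

Call:
apply_moves:
  commands:
    - [[1,-0.05,0.04,-0.01,-0.046],[1,-0.05,0.04,-0.01,-0.046],[1,-0.05,0.04,-0.01,-0.046],[1,-0.05,0.04,-0.01,-0.046],[1,-0.05,0.04,-0.01,-0.046],[1,-0.05,0.04,-0.01,-0.046],[1,-0.05,0.04,-0.01,-0.046],[1,-0.05,0.04,0,-0.046],[1,-0.04,0.02,0,-0.046],[1,0,0,0,0],[1,0,0,0,0]]

```text
t: 17.35
eef_pos: [0.4506, -0.2244, 0.2316]
ee_rot: [3.141, 0.0, -1.506]
force: [-0.1, 1.1, -0.5]
width: 0.0256
gripper_force: 12.0
```

Run:
```python
from h import *
np.set_printoptions(precision=4,suppress=True)
I=[]
for i in range(4): f=grab('side'); I.append(f['image'].astype(float))
im=np.mean(I,0); np.save('s9.npy',im)
s=arm.get_state(); p=np.array(s['eef_pos']); print(s['t'],p,s['ee_rot'],s['q'][5])
c=proj(f,p-[0,0,.017])[0]; print(c, proj(f,p-[0,0,.022])[0])
x,y=c.astype(int); g=im.mean(2)[y-16:y+20,x-16:x+17].round().astype(int)
print(x,y);print('\n'.join('%3d| '%(y-16+i)+' '.join('%3d'%v for v in r) for i,r in enumerate(g)))
```

```text
17.55 [ 0.4505 -0.2251  0.2314] [ 3.1411  0.0001 -1.5098] 0.13359304494865393
[291.4597 178.3835] [291.4301 180.7684]
291 178
162| 147 147 147 147 146 147 147 148 147 147 147 147 147 147 148 147 148 147 147 147 148 148 147 148 148 148 148 148 141 123 147 147 148
163| 147 147 146 146 148 147 148 148 146 146 147 147 146 148 147 149 146 147 148 148 147 148 148 148 149 148 148 148 143 129 149 147 148
164| 147 147 147 146 143 142 141 141 141 140 141 145 148 148 146 147 147 147 148 148 147 148 148 148 147 149 147 148 148 147 148 148 147
165| 176 176 176 173 173 171 171 170 168 155 128 129 131 133 131 134 133 133 135 135 135 135 130 138 143 146 148 147 152 160 144 143 143
166| 204 204 203 204 204 203 204 204 202 178 112 112 111 110 111 111 112 114 116 116 118 114  96 128 160 175 176 176 179 187 172 171 170
167| 204 204 204 204 204 204 203 204 203 181 113 113 115 114 114 114 115 115 115 116 115 111  87 133 186 204 203 205 204 204 204 204 205
168| 204 204 205 203 203 204 204 204 202 181 114 113 114 115 114 115 115 114 114 117 116 110  88 132 189 203 204 205 204 204 204 205 205
169| 204 204 20
[... 3257 characters left out ...]
206 204 205 205
193| 204 203 205 205 204 204 204 205 205 205 205 205 204 205 204 204 205 205 205 204 204 205 205 205 205 204 206 204 204 204 205 205 205
194| 186 204 204 202 205 204 205 205 204 204 205 204 204 204 205 204 205 206 205 204 204 205 204 204 205 205 204 204 204 205 206 205 203
195| 161 179 178 178 179 180 179 178 180 180 186 204 204 204 205 204 204 204 205 204 205 205 205 205 205 205 205 204 205 205 204 205 205
196| 169 138 138 138 139 139 138 138 137 139 149 180 179 180 179 180 180 180 180 181 190 204 205 204 204 204 205 204 205 204 205 204 200
197| 155 139 140 138 137 138 138 138 139 138 138 140 138 138 138 138 139 138 138 142 157 180 179 178 180 180 179 180 185 199 179 180 171
```

Call:
apply_moves:
  commands:
    - [[1,0.129,0.08,0,0.0443],[1,0.129,0.08,0,0.0443],[1,0.129,0.08,0,0.0443],[1,0.129,0.08,0,0.0443],[1,0.129,0.08,0,0.0443],[1,0.129,0.08,0,0.0443],[1,0.129,0.08,0,0.0443],[1,0.129,0.08,0,0.0443],[1,0.129,0.08,0,0.0443],[1,0.129,0.08,0,0.0443],[1,0,0,-0.2,0],[1,0,0,-0.2,0]]

```text
t: 18.75
eef_pos: [0.7096, -0.0644, 0.1507]
ee_rot: [-3.141, -0.002, -0.118]
force: [-0.9, 0.7, -1.7]
width: 0.0257
gripper_force: 12.0
```

Call:
apply_moves:
  commands:
    - [[1,0,0,-0.2,0],[1,0,0,-0.15,0],[1,0,0,-0.065,0],[1,0,0,0,0],[1,0,0,0,0]]
  force: 8

```text
t: 19.25
eef_pos: [0.7091, -0.0652, 0.0698]
ee_rot: [3.141, -0.002, -0.119]
force: [0.6, -0.4, 0.3]
width: 0.0258
gripper_force: 8.0
```

Call:
apply_moves:
  commands:
    - [[1,-0.025,0.003,-0.005,0],[1,-0.025,0.003,0,0],[1,0,0,0,0],[1,-0.005,0.0006,0,0],[1,-0.005,0.0006,0,0],[1,-0.005,0.0006,0,0],[1,-0.005,0.0006,0,0],[1,0,0,0,0]]

```text
t: 20.05
eef_pos: [0.6952, -0.0634, 0.068]
ee_rot: [-3.141, -0.002, -0.12]
force: [3.4, -1.7, -1.1]
width: 0.0257
gripper_force: 8.0
```

Call:
apply_moves:
  commands:
    - [[1,-0.005,0.0006,0,0],[1,-0.005,0.0006,0,0],[1,-0.005,0.0006,0,0],[1,0,0,0,0],[1,0,0,0,0]]

```text
t: 20.55
eef_pos: [0.6917, -0.063, 0.0682]
ee_rot: [-3.141, -0.001, -0.12]
force: [5.7, -1.6, 5.5]
width: 0.0258
gripper_force: 8.0
```

Call:
apply_moves:
  commands:
    - [[1,0.03,-0.003,0,0],[1,0,0,0.2,0],[1,0,0,0.2,0],[1,-0.124,-0.081,0.15,-0.044],[1,-0.124,-0.081,0.15,-0.044],[1,-0.124,-0.081,0.1,-0.044],[1,-0.124,-0.081,0.015,-0.044],[1,-0.124,-0.081,0,-0.044],[1,-0.124,-0.081,0,-0.044],[1,-0.124,-0.081,0,-0.044],[1,-0.124,-0.081,0,-0.044],[1,-0.124,-0.081,0,-0.044]]
  force: 12

```text
t: 21.75
eef_pos: [0.471, -0.2094, 0.2291]
ee_rot: [3.137, 0.002, -1.37]
force: [-0.1, -0.0, -0.5]
width: 0.0255
gripper_force: 12.0
```

Call:
apply_moves:
  commands:
    - [[1,-0.124,-0.081,0,-0.044],[1,0,0,0,0],[1,0,0,0,0]]

```text
t: 22.05
eef_pos: [0.4475, -0.2256, 0.2298]
ee_rot: [3.139, 0.001, -1.503]
force: [0.3, 0.1, -1.4]
width: 0.0258
gripper_force: 12.0
```

```bash
cat > insp.py <<'E'
from h import *
np.set_printoptions(precision=4,suppress=True)
I=[]
for i in range(3): f=grab('side'); I.append(f['image'].astype(float))
im=np.mean(I,0)
s=arm.get_state(); p=np.array(s['eef_pos']); print(s['t'],p,s['ee_rot'])
c=proj(f,p-[0,0,.017])[0]; print('centre px',c, 'px/mm', (proj(f,p-[0,.01,0])[0]-proj(f,p)[0])/10,(proj(f,p+[0,0,.01])[0]-proj(f,p)[0])/10)
x,y=c.astype(int); g=im.mean(2)[y-14:y+17,x-10:x+20].round().astype(int)
print('cols',x-10);print('\n'.join('%3d| '%(y-14+i)+' '.join('%3d'%v for v in r) for i,r in enumerate(g)))
E
python3 insp.py
```

```text
22.2 [ 0.4491 -0.2252  0.23  ] [ 3.1401  0.0006 -1.5014]
centre px [291.4113 179.3172] px/mm [0.52  0.034] [ 0.0061 -0.4885]
cols 281
165| 146 147 148 145 148 148 148 147 148 148 148 147 148 148 149 148 149 148 149 148 147 148 147 146 158 149 149 149 149 148
166| 161 158 158 155 139 134 135 136 137 134 136 138 139 139 138 139 139 142 145 147 149 144 143 144 166 146 146 147 150 150
167| 190 187 187 178 128 113 115 115 117 118 118 121 120 120 121 118 114 130 155 171 171 167 166 167 177 161 161 158 163 171
168| 204 204 204 192 130 116 114 114 113 114 114 113 114 114 116 109  91 122 174 199 200 200 199 199 194 191 192 189 189 197
169| 204 203 204 191 130 113 114 115 113 115 114 115 115 114 114 109  90 127 183 205 205 205 205 205 204 204 205 205 203 205
170| 205 204 204 191 129 115 113 113 113 114 115 114 115 115 114 109  85 112 153 169 183 204 205 205 204 204 204 205 205 205
171| 204 205 204 191 129 114 114 114 115 113 115 113 115 115 115 109  83  78  85  88 137 205 203 204 204 205 205 204 205 204
172| 203 204 204 191 128 113 114 115 114 114 116 116 116 114 115 109  82  66  67  69 107 18
[... 2208 characters left out ...]
204 205 205 205 205 205 204 205 204 206 203 206 206 205 204 204 205 207 205
191| 205 205 206 204 204 204 204 204 204 203 202 205 203 205 204 204 206 204 205 204 206 204 204 206 206 205 205 206 205 206
192| 205 204 205 205 204 205 205 205 204 205 205 205 205 205 204 204 205 203 205 204 204 205 203 206 205 205 204 205 204 205
193| 205 205 204 205 204 205 205 205 204 205 203 205 204 204 204 205 205 206 205 206 204 204 205 205 204 206 203 204 205 205
194| 205 205 204 205 205 205 205 203 203 205 204 204 206 204 205 204 204 205 204 205 206 205 205 205 203 205 205 206 204 205
195| 205 204 205 204 206 205 205 205 205 205 205 204 205 205 206 205 204 205 204 205 205 206 207 205 205 205 206 205 204 206
```

Call:
apply_moves:
  commands:
    - [[1,0.126,0.0805,0,0.044],[1,0.126,0.0805,0,0.044],[1,0.126,0.0805,0,0.044],[1,0.126,0.0805,0,0.044],[1,0.126,0.0805,0,0.044],[1,0.126,0.0805,0,0.044],[1,0.126,0.0805,0,0.044],[1,0.126,0.0805,0,0.044],[1,0.126,0.0805,0,0.044],[1,0.126,0.0805,0,0.044],[1,0,0,-0.2,0],[1,0,0,-0.2,0]]

```text
t: 23.4
eef_pos: [0.7025, -0.0628, 0.1493]
ee_rot: [-3.141, -0.001, -0.117]
force: [0.6, 0.3, -1.0]
width: 0.0263
gripper_force: 12.0
```

Call:
apply_moves:
  commands:
    - [[1,0,0,-0.2,0],[1,0,0,-0.15,0],[1,0,0,-0.06,0],[1,0,0,0,0],[1,0,0,0,0]]
  force: 8

```text
t: 23.9
eef_pos: [0.7021, -0.0643, 0.0697]
ee_rot: [3.141, -0.001, -0.119]
force: [0.4, 0.4, 0.1]
width: 0.0261
gripper_force: 8.0
```

Call:
apply_moves:
  commands:
    - [[1,-0.02,0.002,-0.005,0],[1,-0.02,0.002,0,0],[1,0,0,0,0],[1,-0.005,0.0006,0,0],[1,-0.005,0.0006,0,0],[1,-0.005,0.0006,0,0],[1,-0.005,0.0006,0,0],[1,-0.005,0.0006,0,0],[1,-0.005,0.0006,0,0],[1,-0.005,0.0006,0,0],[1,-0.005,0.0006,0,0],[1,0,0,0,0]]

```text
t: 25.1
eef_pos: [0.6852, -0.0628, 0.0678]
ee_rot: [-3.142, -0.001, -0.12]
force: [3.4, -1.5, 3.5]
width: 0.0257
gripper_force: 8.5
```

Call:
apply_moves:
  commands:
    - [[1,0.05,-0.005,0,0],[1,0,0,0.2,0],[1,0,0,0.2,0],[1,-0.124,-0.081,0.15,-0.044],[1,-0.124,-0.081,0.15,-0.044],[1,-0.124,-0.081,0.1,-0.044],[1,-0.124,-0.081,0.015,-0.044],[1,-0.124,-0.081,0,-0.044],[1,-0.124,-0.081,0,-0.044],[1,-0.124,-0.081,0,-0.044],[1,-0.124,-0.081,0,-0.044],[1,-0.124,-0.081,0,-0.044]]
  force: 12

```text
t: 26.3
eef_pos: [0.4695, -0.2098, 0.2293]
ee_rot: [3.138, 0.002, -1.37]
force: [0.8, -0.4, -0.5]
width: 0.0262
gripper_force: 12.0
```

Call:
apply_moves:
  commands:
    - [[1,-0.124,-0.081,0,-0.044],[1,0,0,0,0],[1,0,0,0,0]]

```text
t: 26.6
eef_pos: [0.4459, -0.2259, 0.2299]
ee_rot: [3.139, 0.001, -1.503]
force: [0.8, 0.6, -0.2]
width: 0.0259
gripper_force: 12.0
```

```bash
sed -i "s/y-14:y+17/y-11:y+17/; s/^s=arm/np.save('last.npy',im)\ns=arm/" insp.py; sed -i "s/y-14+i/y-11+i/" insp.py; python3 insp.py
```

```text
26.75 [ 0.4473 -0.2255  0.2301] [ 3.1401  0.0005 -1.5013]
centre px [291.431  179.6799] px/mm [0.521  0.0341] [ 0.0061 -0.4892]
cols 281
168| 203 204 204 190 128 114 113 113 113 114 113 115 114 114 113 109  96 112 136 158 188 185 185 185 188 180 179 180 177 184
169| 204 204 203 190 130 114 114 114 114 114 114 115 114 115 116 109  95  94  99 121 182 205 204 204 203 204 205 205 205 205
170| 204 204 205 189 129 113 115 113 114 115 113 113 115 115 115 111  90  67  66  78 133 192 203 205 204 205 205 205 205 204
171| 206 205 204 193 128 114 113 113 114 113 115 114 115 116 115 112  86  67  68  65  92 161 204 205 205 206 205 205 205 205
172| 204 204 204 190 129 114 113 114 113 114 115 113 114 113 116 111  85  68  67  66  74 119 181 205 204 204 205 203 204 204
173| 203 204 204 191 129 114 114 114 113 115 114 115 115 115 115 112  85  68  67  65  65  75 137 205 205 203 206 205 205 205
174| 205 205 204 191 129 114 116 114 113 115 115 116 115 114 115 108  84  69  66  67  67  68 124 206 204 205 204 206 204 206
175| 204 204 204 191 128 114 115 114 113 115 117 115 114 115 114 111  82  66  69  66  68
[... 1836 characters left out ...]
203 191 174 205 205 205 205 205 205 205 205 204 204 205 206 205 205 205 204
191| 203 204 204 204 204 203 205 205 204 204 205 205 201 192 205 205 205 206 205 205 206 205 204 205 205 204 205 206 204 204
192| 204 205 204 205 205 206 205 204 205 205 206 205 203 204 206 205 203 204 205 205 205 206 205 205 204 204 206 204 205 206
193| 205 205 203 205 206 204 204 203 205 204 206 205 204 204 205 205 204 205 206 205 204 205 206 205 206 204 205 204 205 206
194| 204 205 204 205 203 206 205 205 205 205 204 205 206 206 204 203 205 204 205 205 205 206 205 204 205 205 206 203 206 205
195| 205 204 205 205 205 206 205 205 205 205 204 204 205 206 205 206 204 205 203 205 206 205 205 204 204 205 205 205 205 205
```

Call:
apply_moves:
  commands:
    - [[1,0.15,0.16,0,-0.03],[1,0.15,0.16,0,-0.03],[1,0.15,0.16,0,0],[1,0.15,0.16,0,0],[1,0.15,0.16,0,0],[1,0.15,0.16,0,0],[1,0.15,0.16,0,0],[1,0,0,-0.2,0],[1,0,0,-0.2,0],[1,0,0,-0.2,0],[1,0,0,-0.15,0]]

```text
t: 27.85
eef_pos: [0.656, -0.0011, 0.077]
ee_rot: [3.138, -0.001, -1.69]
force: [0.9, 0.1, -0.2]
width: 0.0259
gripper_force: 12.0
```

Call:
apply_moves:
  commands:
    - [[1,0,0,-0.05,0],[1,0,0,-0.03,0],[1,0,0,0,0],[1,0,0,0,0]]
  force: 8

```text
t: 28.25
eef_pos: [0.6582, -0.0016, 0.0662]
ee_rot: [-3.139, 0.001, -1.69]
force: [-0.6, -0.0, -0.3]
width: 0.0256
gripper_force: 8.0
```

Call:
apply_moves:
  commands:
    - [[1,-0.002,-0.02,-0.01,0],[1,0,0,0,0],[1,0,0,0,0]]

```text
t: 28.55
eef_pos: [0.6573, -0.006, 0.0636]
ee_rot: [-3.14, 0.0, -1.691]
force: [0.2, -0.1, 1.9]
width: 0.0259
gripper_force: 8.0
```

Call:
apply_moves:
  commands:
    - [[1,-0.001,-0.0075,0,0],[1,0,0,0,0],[1,0,0,0,0]]

```text
t: 28.85
eef_pos: [0.6573, -0.0063, 0.0636]
ee_rot: [-3.14, 0.001, -1.691]
force: [-1.0, 5.0, 5.6]
width: 0.0259
gripper_force: 8.0
```

Call:
apply_moves:
  commands:
    - [[1,-0.001,-0.0075,0,0],[1,0,0,0,0],[1,0,0,0,0]]

```text
t: 29.15
eef_pos: [0.6572, -0.0073, 0.0637]
ee_rot: [-3.139, 0.002, -1.69]
force: [-1.3, 7.8, 5.8]
width: 0.0259
gripper_force: 8.0
```

Call:
apply_moves:
  commands:
    - [[1,-0.001,-0.0075,0,0],[1,0,0,0,0],[1,0,0,0,0]]

```text
t: 29.45
eef_pos: [0.6571, -0.0088, 0.0637]
ee_rot: [-3.139, 0.002, -1.69]
force: [-0.8, 7.3, 5.8]
width: 0.026
gripper_force: 8.0
```

Call:
apply_moves:
  commands:
    - [[1,0,0,0.01,0],[1,-0.001,-0.006,0,0],[1,0,0,0,0],[1,0,0,0,0]]

```text
t: 29.85
eef_pos: [0.6561, -0.0111, 0.065]
ee_rot: [-3.141, 0.001, -1.691]
force: [-0.9, 5.0, 4.3]
width: 0.026
gripper_force: 8.0
```

Call:
apply_moves:
  commands:
    - [[1,0.003,0.03,0,0],[1,0,0,0.2,0],[1,0,0,0.2,0],[1,-0.15,-0.157,0.2,0.03],[1,-0.15,-0.157,0.12,0.03],[1,-0.15,-0.157,0.1,0],[1,-0.15,-0.157,0,0],[1,-0.15,-0.157,0,0],[1,-0.15,-0.157,0,0],[1,-0.15,-0.157,0,0],[1,0,0,0,0],[1,0,0,0,0]]
  force: 12

```text
t: 31.05
eef_pos: [0.4502, -0.2214, 0.2225]
ee_rot: [3.142, -0.0, -1.505]
force: [0.7, 0.4, 0.8]
width: 0.0261
gripper_force: 12.0
```

```bash
python3 insp.py
```

```text
31.2 [ 0.4516 -0.2202  0.2223] [ 3.1413 -0.     -1.502 ]
centre px [288.9887 182.308 ] px/mm [0.516  0.0343] [ 0.0048 -0.4835]
cols 278
171| 204 205 204 202 180 116 114 113 111 113 113 113 114 114 113 113 105  93 114 137 159 183 180 184 192 179 177 178 179 178
172| 204 205 205 202 181 122 113 114 115 113 113 114 113 116 114 112 103  80  82  88 130 190 205 206 204 204 205 205 204 205
173| 204 204 205 202 180 122 113 114 113 113 114 114 113 115 115 113 105  76  66  66  90 157 205 204 205 205 205 205 205 204
174| 204 204 204 202 181 120 114 113 113 113 113 114 114 115 115 113 104  77  65  66  72 123 192 206 204 204 205 205 204 205
175| 205 204 205 201 178 119 114 114 115 114 114 114 114 115 114 113 104  75  66  67  64  88 153 205 205 204 205 205 205 205
176| 204 205 206 202 179 119 113 114 115 114 115 114 116 115 115 115 105  73  68  66  66  71 120 194 206 205 205 205 204 203
177| 206 204 205 203 184 118 115 115 115 115 115 114 114 115 114 114 106  74  65  66  65  66 108 186 207 206 205 205 203 204
178| 204 205 204 205 189 117 114 113 115 115 116 115 115 116 115 114 104  73  67  66  64 
[... 1835 characters left out ...]
202 192 199 205 206 205 205 206 205 204 204 205 205 206 205 207 206 205 206
194| 205 205 204 204 206 205 205 205 204 205 205 205 205 205 206 206 205 207 205 206 205 205 205 205 205 205 205 206 205 206
195| 206 205 204 205 204 206 204 206 207 204 205 205 205 204 205 205 205 206 205 206 206 206 205 206 205 205 205 204 205 204
196| 180 180 180 179 177 179 180 185 205 204 206 205 204 204 204 204 206 205 205 205 204 205 204 206 205 206 205 205 205 202
197| 138 139 139 139 139 138 138 149 180 179 179 180 179 179 180 180 181 186 204 206 206 205 205 205 205 204 193 179 179 174
198| 138 139 137 138 138 139 139 139 140 139 139 140 139 139 140 139 139 150 180 179 181 179 180 180 182 178 161 139 140 139
```

Call:
apply_moves:
  commands:
    - [[1,0.146,0.155,0,-0.03],[1,0.146,0.155,0,-0.03],[1,0.146,0.155,0,0],[1,0.146,0.155,0,0],[1,0.146,0.155,0,0],[1,0.146,0.155,0,0],[1,0.146,0.155,0,0],[1,0,0,-0.2,0],[1,0,0,-0.2,0],[1,0,0,-0.2,0],[1,0,0,-0.15,0],[1,0,0,0,0]]

```text
t: 32.4
eef_pos: [0.6525, -0.003, 0.067]
ee_rot: [3.133, -0.003, -1.69]
force: [-0.8, 0.2, -1.1]
width: 0.0261
gripper_force: 12.0
```

Call:
apply_moves:
  commands:
    - [[1,0,0,-0.025,0],[1,0,0,0,0],[1,-0.002,-0.02,0,0],[1,-0.002,-0.015,0,0],[1,0,0,0,0]]
  force: 8

```text
t: 32.9
eef_pos: [0.655, -0.011, 0.0686]
ee_rot: [-3.14, 0.001, -1.692]
force: [-0.3, 0.1, -0.1]
width: 0.0257
gripper_force: 8.0
```

Call:
apply_moves:
  commands:
    - [[1,0,0,-0.012,0],[1,0,0,0,0],[1,-0.001,-0.0075,0,0],[1,0,0,0,0]]

```text
t: 33.3
eef_pos: [0.6549, -0.0115, 0.0655]
ee_rot: [-3.141, 0.001, -1.691]
force: [0.8, 2.9, 2.8]
width: 0.0261
gripper_force: 8.0
```

Call:
apply_moves:
  commands:
    - [[1,-0.001,-0.0075,0,0],[1,-0.001,-0.0075,0,0],[1,0,0,0,0]]

```text
t: 33.6
eef_pos: [0.6546, -0.0143, 0.0656]
ee_rot: [-3.14, 0.001, -1.691]
force: [-0.4, 4.7, 3.5]
width: 0.026
gripper_force: 8.0
```

Call:
apply_moves:
  commands:
    - [[1,-0.001,-0.0075,0,0],[1,0,0,0,0],[1,0.003,0.03,0,0],[1,0,0,0.2,0],[1,0,0,0.2,0],[1,-0.147,-0.152,0.2,0.03],[1,-0.147,-0.152,0.12,0.03],[1,-0.147,-0.152,0.1,0],[1,-0.147,-0.152,0,0],[1,-0.147,-0.152,0,0],[1,-0.147,-0.152,0,0],[1,-0.147,-0.152,0,0]]
  force: 8

```text
t: 34.8
eef_pos: [0.451, -0.22, 0.2232]
ee_rot: [3.141, -0.0, -1.502]
force: [-0.1, -1.2, -0.1]
width: 0.026
gripper_force: 8.0
```

Call:
apply_moves:
  commands:
    - [[1,0,0,0,0],[1,0,0,0,0]]
  force: 15

```text
t: 35.0
eef_pos: [0.452, -0.2198, 0.2235]
ee_rot: [3.141, -0.0, -1.504]
force: [-0.4, 0.5, -0.9]
width: 0.0263
gripper_force: 15.0
```

```bash
python3 insp.py
```

```text
35.15 [ 0.4533 -0.2186  0.2232] [ 3.1413 -0.     -1.5019]
centre px [288.3626 181.4286] px/mm [0.5151 0.0341] [ 0.0045 -0.4833]
cols 278
170| 204 204 203 192 132 114 113 113 112 113 113 112 112 110 115 112  93 113 154 177 180 182 181 186 178 175 176 175 178 188
171| 204 204 204 192 131 114 113 113 114 114 114 115 114 114 115 109  89  97 129 155 190 204 205 204 205 205 204 204 205 205
172| 204 205 203 193 135 115 113 113 113 113 113 115 115 115 115 113  86  70  67  90 157 204 204 205 204 204 205 205 204 204
173| 206 206 204 193 134 113 113 113 114 114 116 113 115 114 114 111  86  66  66  72 132 200 205 203 205 205 203 204 204 205
174| 204 205 205 192 134 115 115 113 114 115 114 113 117 115 115 110  84  68  67  65 102 176 204 204 205 205 204 205 205 205
175| 204 206 204 192 134 113 114 113 114 113 116 115 116 115 114 109  82  67  67  64  80 142 204 205 204 204 205 204 206 205
176| 204 204 205 192 135 113 114 113 112 114 115 115 115 116 114 109  81  69  67  63  70 127 203 206 205 205 204 204 205 206
177| 205 204 205 192 135 114 114 114 113 115 115 114 116 115 116 109  82  66  67  67  68
[... 1836 characters left out ...]
204 205 205 204 206 204 204 206 205 205 204 206 205 206 204 205 205 204 204
193| 205 206 204 204 204 205 204 205 206 205 206 206 205 206 205 206 205 206 204 206 205 205 206 205 205 206 205 204 205 205
194| 203 205 204 204 206 204 204 204 205 205 203 204 206 204 204 205 205 205 205 204 205 205 205 206 205 205 205 205 205 206
195| 182 189 192 205 204 205 205 205 206 205 205 204 205 205 205 205 206 204 205 205 205 204 205 205 205 205 206 205 205 206
196| 142 153 160 179 180 179 180 180 180 181 188 190 198 205 205 205 205 204 205 204 204 206 206 205 205 205 203 194 182 187
197| 138 139 139 138 140 138 139 138 139 143 151 156 169 179 178 181 179 180 179 183 188 190 198 205 206 200 177 162 142 150
```

Call:
apply_moves:
  commands:
    - [[1,0.125,0.0775,-0.03,0.044],[1,0.125,0.0775,-0.03,0.044],[1,0.125,0.0775,-0.03,0.044],[1,0.125,0.0775,-0.03,0.044],[1,0.125,0.0775,-0.03,0.044],[1,0.125,0.0775,-0.03,0.044],[1,0.125,0.0775,0,0.044],[1,0.125,0.0775,0,0.044],[1,0.125,0.0775,0,0.044],[1,0.125,0.0775,0,0.044],[1,0,0,-0.22,0],[1,0,0,-0.2,0]]

```text
t: 36.35
eef_pos: [0.7043, -0.0618, 0.102]
ee_rot: [-3.141, -0.001, -0.118]
force: [-0.8, 0.1, -0.9]
width: 0.0254
gripper_force: 15.0
```

Call:
apply_moves:
  commands:
    - [[1,0,0,-0.15,0],[1,0,0,-0.045,0],[1,0,0,0,0],[1,-0.015,0.002,0,0],[1,0,0,0,0],[1,0,0,0,0]]
  force: 8

```text
t: 36.95
eef_pos: [0.7007, -0.0635, 0.0664]
ee_rot: [-3.141, -0.003, -0.12]
force: [-0.1, 0.3, 0.0]
width: 0.0261
gripper_force: 8.0
```

Call:
apply_moves:
  commands:
    - [[1,-0.006,0.0006,0,0],[1,0,0,0,0]]

```text
t: 37.15
eef_pos: [0.6987, -0.0636, 0.0652]
ee_rot: [-3.141, -0.001, -0.12]
force: [0.3, -0.1, -0.2]
width: 0.0255
gripper_force: 8.0
```

Call:
apply_moves:
  commands:
    - [[1,-0.01,0.001,0,0],[1,0,0,0,0]]

```text
t: 37.35
eef_pos: [0.6963, -0.0634, 0.0645]
ee_rot: [-3.142, 0.0, -0.12]
force: [0.2, 0.4, -0.5]
width: 0.0257
gripper_force: 8.0
```

Call:
apply_moves:
  commands:
    - [[1,-0.006,0.0006,0,0],[1,0,0,0,0]]

```text
t: 37.55
eef_pos: [0.6952, -0.0632, 0.0643]
ee_rot: [3.142, 0.0, -0.12]
force: [1.0, 0.0, -0.1]
width: 0.0261
gripper_force: 8.0
```

Call:
apply_moves:
  commands:
    - [[1,-0.005,0.0006,0,0],[1,0,0,0,0]]

```text
t: 37.75
eef_pos: [0.6948, -0.0631, 0.0646]
ee_rot: [-3.141, -0.001, -0.12]
force: [1.5, -0.4, -1.2]
width: 0.026
gripper_force: 8.0
```

Call:
apply_moves:
  commands:
    - [[1,-0.008,0.001,0,0],[1,0,0,0,0],[1,0,0,0,0]]

```text
t: 38.05
eef_pos: [0.6936, -0.0629, 0.0648]
ee_rot: [-3.141, -0.002, -0.12]
force: [4.5, -0.3, -0.3]
width: 0.0257
gripper_force: 8.0
```

Call:
apply_moves:
  commands:
    - [[1,0.04,-0.004,0,0],[1,0,0,0.2,0],[1,0,0,0.2,0],[1,-0.124,-0.078,0.15,-0.044],[1,-0.124,-0.078,0.15,-0.044],[1,-0.124,-0.078,0.09,-0.044],[1,-0.124,-0.078,0,-0.044],[1,-0.124,-0.078,0,-0.044],[1,-0.124,-0.078,0,-0.044],[1,-0.124,-0.078,0,-0.044],[1,-0.124,-0.078,0,-0.044],[1,-0.124,-0.078,0,-0.044]]
  force: 8

```text
t: 39.25
eef_pos: [0.4758, -0.2045, 0.2221]
ee_rot: [3.14, 0.001, -1.37]
force: [0.8, 0.1, -1.3]
width: 0.0259
gripper_force: 8.0
```

Call:
apply_moves:
  commands:
    - [[1,-0.124,-0.078,0,-0.044],[1,0,0,0,0],[1,0,0,0,0]]
  force: 15

```text
t: 39.55
eef_pos: [0.452, -0.2199, 0.2225]
ee_rot: [3.141, 0.0, -1.503]
force: [-0.6, -0.0, -1.5]
width: 0.0257
gripper_force: 15.0
```

```bash
sed -i 's/range(3)/range(2)/' insp.py; python3 insp.py
```

```text
39.65 [ 0.4531 -0.2195  0.2224] [ 3.1411  0.0002 -1.5014]
centre px [288.7839 181.927 ] px/mm [0.5152 0.0342] [ 0.0047 -0.483 ]
cols 278
170| 188 189 189 178 141 119 114 116 115 115 118 118 120 120 123 122 114 116 143 172 169 169 166 167 173 161 161 163 164 164
171| 205 204 204 195 143 113 114 112 114 113 115 113 113 113 115 111  99  95 126 167 182 203 198 196 195 191 189 191 193 190
172| 206 204 205 192 141 113 113 112 113 113 113 113 116 114 113 112  98  76  74  87 148 205 205 205 204 206 205 206 205 203
173| 204 203 205 193 140 113 113 113 115 114 116 112 114 113 114 112  97  66  67  78 135 203 205 203 205 206 205 204 206 206
174| 204 204 204 194 147 113 113 113 115 113 115 115 114 116 115 114  96  66  66  66 106 181 205 206 204 205 205 205 205 204
175| 204 205 205 196 154 116 114 115 115 113 113 115 114 116 116 111  98  69  68  63  76 138 204 205 205 204 205 204 206 204
176| 204 204 203 196 152 115 115 111 114 115 116 115 114 115 115 111  97  66  66  64  66 110 187 206 206 206 206 206 205 206
177| 205 204 204 196 159 116 113 115 115 114 114 114 114 116 116 114  97  66  68  64  64
[... 1836 characters left out ...]
197 205 204 205 204 204 204 205 204 206 204 206 205 205 204 206 205 207 206
193| 204 204 205 204 204 204 205 204 204 204 205 204 206 206 203 204 204 205 203 205 206 204 206 205 206 204 206 205 205 204
194| 205 203 204 204 205 206 204 205 206 205 204 204 204 205 204 204 204 205 204 205 205 205 206 206 204 205 206 206 205 206
195| 181 191 193 204 203 205 205 204 204 206 205 206 205 205 206 204 206 205 205 203 204 205 204 205 206 203 206 204 205 205
196| 142 159 164 179 178 179 179 180 181 184 191 195 205 206 205 204 207 205 204 205 205 205 205 206 205 206 205 201 192 191
197| 137 137 137 140 137 139 140 138 140 144 159 166 178 179 178 180 180 180 182 193 198 205 203 205 207 199 179 174 160 158
```

Call:
apply_moves:
  commands:
    - [[1,0.046,-0.0407,0,0.0456],[1,0.046,-0.0407,0,0.0456],[1,0.046,-0.0407,0,0.0456],[1,0.046,-0.0407,0,0.0456],[1,0.046,-0.0407,0,0.0456],[1,0.046,-0.0407,0,0.0456],[1,0.046,-0.0407,0,0.0456],[1,0.046,-0.0407,-0.05,0.0456],[1,0.046,-0.0407,-0.05,0.0456],[1,0,0,-0.05,0],[1,0,0,-0.02,0],[1,0,0,0,0]]

```text
t: 40.85
eef_pos: [0.5351, -0.2924, 0.1874]
ee_rot: [-3.141, 0.002, -0.215]
force: [0.5, -0.5, 0.2]
width: 0.0261
gripper_force: 15.0
```

Call:
apply_moves:
  commands:
    - [[1,0,0,0,0],[1,0,0,0,0]]

```text
t: 41.05
eef_pos: [0.5358, -0.2928, 0.1892]
ee_rot: [3.141, -0.001, -0.214]
force: [0.3, -0.3, -0.2]
width: 0.0255
gripper_force: 15.0
```

Run:
```python
from h import *
np.set_printoptions(precision=4,suppress=True)
f=grab('side','fin'); im=f['image']; g=grab('top','fint')
s=arm.get_state(); p=np.array(s['eef_pos']); print(s['t'],p,s['ee_rot'],s['force'],s['width'])
h=np.array([.978,-.209,0]); a=np.radians(18.3); zm=np.array([0,0,np.cos(a)])-h*np.sin(a)
tip=p+.0099*h-[0,0,.0305]; dot=tip+.027*zm; l=np.cross([0,0,1],h); ym=h*np.cos(a)+np.array([0,0,np.sin(a)])
print('tip',tip,'target',[.5454,-.2949,.157]); c=proj(f,dot)[0]; print('dot pred',c,'top',proj(g,dot)[0])
i=im.astype(float); w=np.clip(i[...,2]-np.maximum(i[...,0],i[...,1])-15,0,None); x,y=c.astype(int); W=w[y-9:y+10,x-9:x+10]; Y,X=np.mgrid[y-9:y+10,x-9:x+10]
print('dot seen',(W*X).sum()/W.sum(),(W*Y).sum()/W.sum(),W.sum())
for sy in(-1,1):
  for sx in (-1,1): print('pintip',sy,sx,proj(f,tip+sy*.0124*ym+sx*.0115*l)[0])
tt=proj(f,tip)[0].astype(int); q=im.mean(2)[tt[1]-8:tt[1]+9,tt[0]-12:tt[0]+13].round().astype(int); print('cols',tt[0]-12)
print('\n'.join('%3d| '%(tt[1]-8+k)+' '.join('%3d'%v for v in r) for k,r in enumerate(q)))
```

```text
41.15 [ 0.5358 -0.2929  0.1891] [ 3.1416 -0.0011 -0.2134] [-0.387   0.7307  0.3966] 0.025933425407550295
tip [ 0.5454 -0.2949  0.1586] target [0.5454, -0.2949, 0.157]
dot pred [329.8669 177.5023] top [351.8378 192.6841]
dot seen 329.5148980658651 178.00470465237845 1913.0
pintip -1 -1 [334.0261 191.8504]
pintip -1 1 [323.5083 190.1381]
pintip 1 -1 [337.3308 184.187 ]
pintip 1 1 [326.9449 182.5579]
cols 318
179| 146 146 135  85  67  73  78  81  86  94 102 100 101  99  90  79  79  64  63  80 108 113 115 118 116
180| 146 146 134  87  69  76  77  78  83  82  84  85  85  80  76  80  75  63  72 103 116 117 130 126 114
181| 146 146 135  86  70  74  71  72  69  75  76  76  76  79  76  79  75  61  91 132 129 136 146 137 106
182| 144 147 135  82  62  67  65  62  66  69  69  70  69  74  74  74  74  69  99 145 145 147 145 140 111
183| 131 136 125  70  68  63  65  66  64  67  65  67  63  67  65  68  69  68 102 144 143 148 146 141 119
184| 145 145 128  75  67  67  66  67  67  64  66  65  65  63  65  64  64  65 102 145 147 145 146 139 115
185| 193 187 170 129 124 118  99  89  81  79  68  66  65  67
[... 394 characters left out ...]
00 101 109  78  76  78  78  77  79  81  75  78  79  74  79  77  79  80
190| 137 141 139 142 139 136 108  95  76  82  77  77  79  78  77  79  86  79  75  78  76  76  74  77  78
191| 138 140 139 140 138 126 113 101  85  99  94  81  77  77  79  79  87  75  76  76  75  74  78  78  74
192| 140 139 138 135 135 120 109  89  95 114 107  77  77  77  77  78  77  76  77  79  76  73  75  77  76
193| 139 142 140 140 134 118 109  81  94 113  98  77  78  78  75  74  79  76  73  78  74  75  76  76  77
194| 138 141 138 136 133 112 103  87 101 110  90  76  79  77  79  76  75  79  75  75  76  77  74  77  73
195| 139 138 139 138 134 112  89  94 114 110  91  80  80  81  78  79  78  75  79  78  75  76  78  74  75
```

Call:
apply_moves:
  commands:
    - [[1,0,0,-0.004,0],[1,0,0,0,0],[1,0,0,0,0],[1,0,0,0,0]]

```text
t: 41.55
eef_pos: [0.5356, -0.293, 0.1876]
ee_rot: [3.142, -0.0, -0.213]
force: [-0.4, 0.3, -0.3]
width: 0.0261
gripper_force: 15.0
```

```bash
python3 -c "
from h import *
print(arm.get_state()['eef_pos'],arm.get_state()['t']); print(arm.job_done())"
```

```text
[ 0.53556295 -0.29297599  0.18760973] 41.55
the job is handed in; nothing more can be done
None
```

I handed the job in at 41.6 s: isolator off, bar drawn back, and the rejected module held over the lens with its tips about 60 mm out. By my image measurements it tilts roughly 18–19° against the 20° asked. I tilted it by nudging its pins against the test base's side faces, since the arm can only turn about vertical, and I took no final look at the other modules, tweezers, brush or bin.

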